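# Swing the magnifier aside and draw the slide cassette from its dock

### The arm

A 6-joint arm with a two-finger parallel gripper is mounted at the origin on a cart in front of the work surface, level with it; the furniture and walls round the work are solid. World frame = base frame: x ahead of the robot, y to its left, z up, the work surface at z = 0. Lengths are in m, angles in degrees, forces in N, time in s.
With the tool pointing down it reaches from about 0.325 to 1 m from the base axis. Payload 5.1 kg.
Tool frame: the origin (TCP) lies midway between the tips of the shut fingers; the grasp point (between the pads) lies 19 mm behind it; z points along the fingers, y is the line along which they close (so a half turn about z gives the same grasp; the last joint's range is limited). The gripper opens to 85 mm and grips with 20 to 120 N. Pads are 22 mm wide; open, the fingers measure 114 mm over their backs; the gripper's body (76 mm by 85 mm) begins 54 mm behind the grasp point. The pads swing forward as they close: fully open they stand 13 mm farther back than shut.
Start: joints at [63.965, 7.093, 94.555, -0, 78.352, -4.733], TCP at [0.236, 0.606, 0.231] pointing down, gripper open.
Joint ranges: [-149.61, 149.61], [-58.7, 133.49], [1.44, 155.28], [-77.14, 257.14], [18.33, 153.61], [-166.67, 166.67]. Speed limits (degrees/s): [147.25, 147.25, 180, 180, 180, 180].

### API

Orientations are given as a 3x3 rotation matrix whose columns are the frame's x, y, z axes.
In Python, from rig import * gives the robot as it stands.
- The arm moves only by the tool move_arm, never from a script. Its argument "deltas" is a list of rows, each a list of 5 numbers: the finger opening in mm, from 0 to 85.4, then the shift along the tool's x, y, z in mm, then the turn about the tool's z in rad. In form: [[hand, tx, ty, tz, turn], ...]. A call has 1 to 10 rows; each row shifts and turns the commanded pose from where the row before left it, along the tool's axes as they then stand; what a row does not reach is not made up. A row lasts 1/10 s, in which the tool goes at most 50 mm and 8.59 degrees, less where a joint would pass 70% of its speed; a pose out of reach is approached as far as the arm can. A call with a gripper value outside its range is refused whole. The fingers move at their own pace and stop on an object; "force" is the grip in N (left out, the last holds). Time passes only in rows, so rows that do not move let the fingers close. It gives the time, the measured TCP pose, the force, the opening and the grip force at its end, in the units of the state.
- state(): the state, without advancing time (a new reading comes with each control period).
- camera(name): name is "scene" or "top" or "wrist"; returns a dict with "img" (384x512x3 uint8, red, green, blue), "depth" (384x512 float32, m along the optical axis (not along the pixel's ray), 0 where there is no reading), "fx", "fy", "cx", "cy" (pixels), "rvec" (rotation vector, rad) and "tvec" (3), from world to camera coordinates, as OpenCV has them. Camera axes: x right, y down, z forward; pixel columns grow to the right and rows downward; lengths in m; the calibration is good to about 2 mm. The wrist camera is an equidistant fisheye: a pixel r from the principal point sees the ray r / f radians off the axis. A picture is of the moment at which its call begins.
- job_done(): hands the job in; it is judged then, once.
The state is a dict: "time_s": time; "joints": joint angles; "joint_vel": joint speeds; "joint_torque": joint torques, N m; "position": TCP position; "eef_rot": TCP orientation; "contact_force": force on the tool from outside, world axes, zero at the start; "moment": the same for the moment, N m; "finger_gap": finger opening in m; "gripper_force": force on a finger pad.
Only numpy, scipy, OpenCV 4.12 (cv2) and the standard library are available. Lean on these libraries where they do the work, as an engineer would, in place of code of your own. Each camera call takes 0.05 s, during which the arm holds its last target. There are 200 camera calls.

### The job

Swing the magnifier on the slide reader away from the slide cassette, by its red knob, until the round lens stands squarely over the round green rest pad, and leave it there. Then pinch the cassette's two orange side catches together, lift the cassette straight up out of its dock until it is about 10 cm above its seat, and finish while still holding it there, upright and still, with both catches pinched in. Leave the amber bottle, the yellow tape roll and the beaker where they stand.

Things in the scene. Friction and masses are not known exactly. Their poses are not given: they have to be found in the camera images.
- reader_base: Grey base plate of the slide reader, fixed, 100 (x) x 270 (y) x 8 mm. Origin: centre of its underside, on the worktop; z up, x away from the robot, y left, yaw within 0.2 rad. White dock centred at x 0, y -95 mm, 95 x 76 mm, its top 40 mm above the worktop; green pad centred at x 0, y +95 mm; swivel post at x +35, y 0 mm.
- dock_mouth (a point): Centre of the top opening of the white dock, 40 mm above the worktop. Axes as reader_base.
- rest_pad (a point): Centre of the top of the round green rest pad (72 mm across), 10 mm above the worktop, fixed to the base plate on the side away from the dock.
- post_axis (a point): Top of the fixed part of the vertical swivel post, 98 mm above the worktop, on the axis about which the magnifier turns (the hub turns above it, up to 112 mm).
- magnifier (a joint): Swivel angle of the magnifier about the vertical post, rad. 0: the lens is exactly over the cassette; it grows clockwise seen from above, the lens passing round the side of the post that faces the robot, to the green pad at about 2.44. Range -0.35 to 2.9. Stiff (0.10 N m of friction, some 2 N at the knob); it stays where it is left.
- swing_knob (a point): Grip point on the magnifier's red upright knob, a round peg 14 mm across standing on the arm, 48 mm from the post axis; the point is 133 mm above the worktop, the peg runs from 108 mm (top of the arm) to 148 mm.
- lens (a point): Centre of the magnifier's round lens with black rim, 72 mm across and 8 mm thick, 104 mm above the worktop, 101 mm from the post axis, on the same arm as the knob. It must be within 15 mm (horizontally) of the centre of the green pad.
- cassette: White slide cassette, body 80 (x) x 29 (y) x 70 mm, about 0.16 kg, orange catches on its long sides (+y, -y). Origin: centre of its underside, seated 12 mm above the worktop, top at 82 mm; 28 mm of it sit in the dock with about 1.5 mm play. Axes as reader_base while seated. Barbs lock it under the dock's ledges until both catches are pressed in.
- catch_left (a joint): Travel of the catch on the cassette's +y side, m: 0 sprung out (locked), 0.007 pressed fully in; the barb is free from about 0.004. Spring 2 N at the start, 4.6 N fully in.
- catch_right (a joint): The same for the catch on the -y side.
- catch_left_face (a point): Middle of the outer gripping face of the +y catch: an upright orange paddle 24 mm wide (x) and 34 mm tall, 50 to 84 mm above the worktop while seated, the point at 67 mm. The two faces are parallel, 58 mm apart sprung out and 44 mm apart fully pinched; fingers press along the cassette's y.
- catch_right_face (a point): The same for the -y catch.
- amber_bottle: Amber reagent bottle, 55 mm across, 124 mm tall, standing at the right; a bystander. Origin: centre of its underside.
- yellow_tape: Yellow roll of tape lying flat, 72 mm across, 20 mm tall, at the right; a bystander. Origin: centre of its underside.
- beaker: Clear plastic beaker, 65 mm across, 76 mm tall, at the far left; a bystander. Origin: centre of its underside.
Mind the look-alikes: they are no part of the job. Leave any turquoise look-alike of the cassette alone.

How it is judged (in metres and radians):
On the way, in this order (a step that is already met when the one before it is completed fails the run):
1. the magnifier's lens stands over the green rest pad, let go, with the cassette still seated (horizontal distance between lens and rest_pad below 0.015 m and z of cassette in the frame of reader_base below 0.018 m and contact force between the fingers and reader_base below 0.3 N), for 0.2 s.
2. the cassette is lifted clear of the dock by its pinched catches (z of cassette in the frame of reader_base above 0.082 m and value of joint each of catch_left, catch_right above 0.0045 m and contact force between the fingers and cassette above 2 N and contact force between cassette and reader_base below 0.2 N), for 0.2 s.
At the end, for the whole second after the job is handed in: The lens centre is within 15 mm, horizontally, of the centre of the green pad; the cassette hangs in the fingers 70 to 160 mm above its seat, upright within 0.2 rad and still (under 0.03 m/s), both catches pressed in at least 4.5 mm, the fingers bearing on it and nothing of the reader touching it (all of step 2 and z of cassette in the frame of reader_base below 0.172 m and horizontal distance between lens and rest_pad below 0.015 m and angle between cassette's own z axis and vertical below 0.2 rad and linear speed of cassette below 0.03 m/s); the arm keeps its last pose, push and grip.
It fails at once if the bystanders (amber bottle, yellow tape, beaker) are pushed more than 30 mm (distance of any of amber_bottle, yellow_tape, beaker from where it was at the start of the episode above 0.03 m).
It also fails if it takes over 54 s, if anything falls off the work surface, if the arm or the gripper's body presses on something with over 40 N, if the wrist force passes 120 N, or if a joint passes its speed limit or range.

## Working session

There is one attempt and no reset: what is moved stays moved. The work goes in short steps, Python scripts to look and compute and a tool call to move; the robot and the scene stay as the last step left them, time stands still between calls to the robot, and variables do not carry over. Pictures are saved under pics/ and viewed, at most 10 in all, crops included, and the job is handed in when it is done.

Besides the shell and the picture viewer there is one more tool, called after "Call:" as name([rows], argument=value, ...), one row to a line, values as JSON. move_arm: Moves the arm, as the interface text tells. Its arguments: {"type":"object","properties":{"deltas":{"type":"array","items":{"type":"array","items":{"type":"number"}}},"force":{"type":"number"}},"required":["deltas"]}

```bash
mkdir -p pics; cat > h.py <<'E'
from rig import *
import numpy as np, cv2
def save(c,n): cv2.imwrite('pics/'+n,c['img'][:,:,::-1])
def K(c): return np.array([[c['fx'],0,c['cx']],[0,c['fy'],c['cy']],[0,0,1.]])
def ray(c,u,v):
    R=cv2.Rodrigues(np.array(c['rvec'],float))[0]; o=-R.T@np.array(c['tvec'],float)
    return o,R.T@np.array([(u-c['cx'])/c['fx'],(v-c['cy'])/c['fy'],1.])
def onz(c,u,v,z):
    o,d=ray(c,u,v); return o+d*(z-o[2])/d[2]
def cloud(c):
    R=cv2.Rodrigues(np.array(c['rvec'],float))[0]
    v,u=np.mgrid[0:384,0:512]; d=c['depth']
    P=np.stack([(u-c['cx'])/c['fx']*d,(v-c['cy'])/c['fy']*d,d],-1)-np.array(c['tvec'],float)
    return P@R
E
python3 - <<'E'
from h import *
a=camera('scene');b=camera('top')
cv2.imwrite('pics/a.png',a['img'][:,:,::-1]);cv2.imwrite('pics/b.png',b['img'][:,:,::-1])
import pickle;pickle.dump((a,b),open('ab.pkl','wb'))
s=state();print(s['position'],s['eef_rot'],s['finger_gap'],s['time_s'])
E
```

```text
[0.23592419 0.60509987 0.23016701] [[-9.31673984e-01  3.63294579e-01 -7.97900567e-04]
 [ 3.63295430e-01  9.31672493e-01 -1.67242524e-03]
 [ 1.35798985e-04 -1.84802872e-03 -9.99998283e-01]] 0.08508130644433602 0.1
```

View pics/a.png

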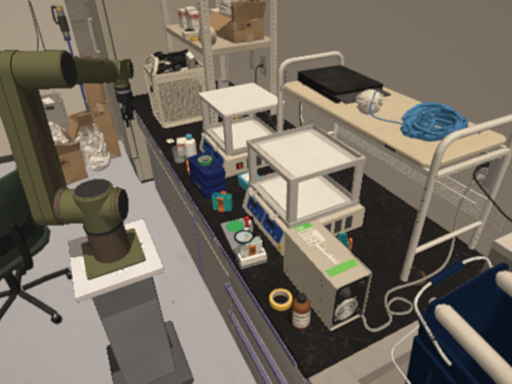

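View pics/b.png

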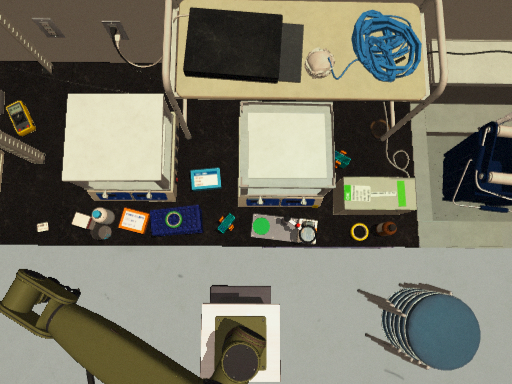

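The top view shows the reader at about (285,228): green pad (262,226), lens (307,233), red knob near (298,225). The turquoise look-alikes are at (227,222) and (342,158). I'll enlarge the reader to confirm.

```bash
python3 - <<'E'
from h import *
import pickle;a,b=pickle.load(open('ab.pkl','rb'))
t=cv2.resize(b['img'][195:255,205:405],None,fx=4,fy=4,interpolation=cv2.INTER_CUBIC)
s=cv2.resize(a['img'][205:275,200:360],None,fx=5,fy=5,interpolation=cv2.INTER_CUBIC)
cv2.imwrite('pics/c.png',np.vstack([t,s[:, :800][:340]])[:,:,::-1])
def blob(c,n,lo,hi,box,z):
    h=cv2.cvtColor(c['img'],cv2.COLOR_RGB2HSV);m=cv2.inRange(h,lo,hi);k=np.zeros_like(m);u0,v0,u1,v1=box;k[v0:v1,u0:u1]=m[v0:v1,u0:u1]
    N,l,st,ce=cv2.connectedComponentsWithStats(k)
    C=cloud(c)
    for i in np.argsort(-st[1:,4])[:3]+1:
        p=C[(l==i)&(c['depth']>0)]
        print(n,st[i],ce[i].round(1),onz(c,*ce[i],z).round(4),'depth med',np.median(p,0).round(3) if len(p) else None)
B=(245,210,325,248)
blob(b,'green',(40,120,60),(80,255,255),B,.010)
blob(b,'red',(172,120,60),(180,255,255),B,.148);blob(b,'red0',(0,150,60),(6,255,255),B,.148)
blob(b,'orange',(7,140,80),(22,255,255),B,.084)
A=(215,210,275,275)
blob(a,'green',(40,120,60),(80,255,255),A,.010)
blob(a,'red',(172,120,60),(180,255,255),A,.13);blob(a,'red0',(0,150,60),(6,255,255),A,.13)
blob(a,'orange',(7,140,80),(22,255,255),A,.067)
print(b['fx'],-cv2.Rodrigues(b['rvec'])[0].T@b['tvec'],-cv2.Rodrigues(a['rvec'])[0].T@a['tvec'])
C=cloud(b)
for z0,z1 in((.004,.012),(.036,.044),(.076,.086),(.1,.116)):
    m=(C[...,2]>z0)&(C[...,2]<z1)&(b['depth']>0);k=np.zeros_like(m);k[210:248,245:325]=m[210:248,245:325]
    if k.sum()>3:
        r=cv2.minAreaRect(C[k][:,:2].astype(np.float32));print(z0,k.sum(),r)
E
```

```text
green [253 218  17  17 224] [260.8 225.8] [ 0.4661 -0.0835  0.01  ] depth med [ 0.465 -0.084  0.01 ]
red0 [296 223   4   4  14] [297.5 224.7] [ 0.4604 -0.217   0.148 ] depth med [ 0.46  -0.219  0.146]
orange [315 228   2   3   5] [315.6 228.8] [ 0.4497 -0.2989  0.084 ] depth med [ 0.449 -0.3    0.083]
green [227 220  16  12 138] [234.7 225.7] [ 0.4665 -0.0857  0.01  ] depth med [ 0.467 -0.084  0.008]
red0 [244 215   6  12  36] [246.6 220. ] [ 0.4636 -0.2145  0.13  ] depth med [ 0.46  -0.223  0.129]
orange [249 245   6  10  47] [251.9 249.4] [ 0.4405 -0.3002  0.067 ] depth med [ 0.44  -0.3    0.069]
orange [218 210   6   2  12] [220.5 210.5] [ 0.4298 -0.0357  0.067 ] depth med [0.454 0.036 0.008]
383.20767057434233 [0.3409995  0.00235555 1.61432028] [ 0.0305874  -1.19618704  0.97727103]
0.004 831 ((0.4585050940513611, -0.18498511612415314), (0.15133267641067505, 0.3352436125278473), 0.3385711908340454)
0.036 80 ((0.44867241382598877, -0.23960307240486145), (0.14045536518096924, 0.09409839659929276), 83.5218276977539)
0.076 33 ((0.4703885018825531, -0.28486186265945435), (0.0498756505548954, 0.02296426147222519), 56.773067474365234)
0.1 329 ((0.44363394379615784, -0.2279248982667923), (0.14724725484848022, 0.06890826672315598), 64.89720916748047)
```

View pics/c.png

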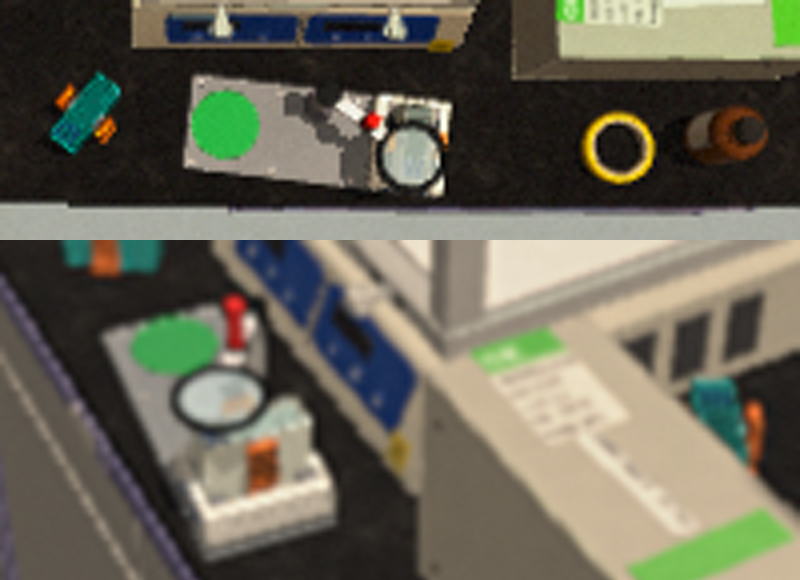

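The white cassette with orange catches, in the white dock on the grey base under the lens, is the one meant. It shows at top crop (410,155) and scene crop (260,460). The turquoise ones at crop (85,110) and (715,420) are off the base and are look-alikes. Next I refine the frame and check the clearances.

```bash
python3 - <<'E'
from h import *
import pickle;a,b=pickle.load(open('ab.pkl','rb'))
px=lambda u,v:(205+(u+.5)/4-.5,195+(v+.5)/4-.5)
for n,u,v,z in(('bTL',193,75,.008),('bBL',183,166,.008),('dTR',450,101,.04),('dBR',445,195,.04),('dTL',378,94,.04),('lens',410,155,.108),('base top mid',320,88,.008)):
    print(n,onz(b,*px(u,v),z).round(4))
for n,u,v in(('lensL',173,400),('lensR',267,398)):
    print(n,onz(a,200+u/5,205+(v-240)/5,.104).round(4))
C=cloud(b);d=b['depth']>0
for y in np.arange(-.34,.0,.04):
    m=d&(abs(C[...,1]-y)<.02)&(C[...,2]>.11)&(C[...,0]>.5)
    if m.any(): print(round(y,2),C[m][:,0].min().round(3),C[m][:,2].max().round(3))
E
```

```text
bTL [ 0.5183 -0.0502  0.008 ]
bBL [ 0.4229 -0.04    0.008 ]
dTR [ 0.4897 -0.3147  0.04  ]
dBR [ 0.3933 -0.3073  0.04  ]
dTL [ 0.4964 -0.2403  0.04  ]
lens [ 0.4298 -0.2603  0.108 ]
base top mid [ 0.5055 -0.1841  0.008 ]
lensL [ 0.3983 -0.2507  0.104 ]
lensR [ 0.4574 -0.2802  0.104 ]
-0.34 0.574 0.507
-0.3 0.573 0.514
-0.26 0.542 0.537
-0.22 0.542 0.537
-0.18 0.502 0.507
-0.14 0.572 0.5
-0.1 0.546 0.502
-0.06 0.541 0.503
-0.02 0.573 0.503
```

Call:
move_arm([
  [85, 0, 0, 0, -0.134],
  [85, 0, 0, 0, -0.134],
  [85, -17, -44, 0, 0],
  [85, -17, -44, 0, 0],
  [85, -17, -44, 0, 0],
  [85, -17, -44, 0, 0],
  [85, -17, -44, 0, 0],
  [85, -17, -44, 0, 0],
  [85, -17, -44, 0, 0],
  [85, -17, -44, 0, 0],
])

```text
time_s: 1.1
position: [0.3347, 0.2395, 0.2309]
eef_rot: [[-0.995, 0.103, -0.0], [0.103, 0.995, -0.0], [0.0, -0.0, -1.0]]
contact_force: [0.3, 1.0, -0.0]
finger_gap: 0.0849
gripper_force: 0.0
```

Call:
move_arm([
  [85, -17.2, -44.2, 0, 0],
  [85, -17.2, -44.2, 0, 0],
  [85, -17.2, -44.2, 0, 0],
  [85, -17.2, -44.2, 0, 0],
  [85, -17.2, -44.2, 0, 0],
  [85, -17.2, -44.2, 0, 0],
  [85, -17.2, -44.2, 0, 0],
  [85, -17.2, -44.2, 0, 0],
  [85, -17.2, -44.2, 0, 0],
  [85, -17.2, -44.2, 0, 0],
])

```text
time_s: 2.1
position: [0.4601, -0.2181, 0.2309]
eef_rot: [[-0.995, 0.104, -0.0], [0.104, 0.995, 0.0], [0.0, 0.0, -1.0]]
contact_force: [1.1, 1.4, -0.5]
finger_gap: 0.085
gripper_force: 0.0
```

```bash
cat >> h.py <<'E'
def wz(c,u,v,z):
    x,y=u-c['cx'],v-c['cy'];r=np.hypot(x,y)+1e-9;t=r/c['fx']
    R=cv2.Rodrigues(np.array(c['rvec'],float))[0];o=-R.T@np.array(c['tvec'],float)
    d=R.T@np.array([np.sin(t)*x/r,np.sin(t)*y/r,np.cos(t)]);return o+d*(z-o[2])/d[2]
def masks(c,n,lo,hi,z,minA=40):
    m=cv2.inRange(cv2.cvtColor(c['img'],cv2.COLOR_RGB2HSV),lo,hi)
    N,l,st,ce=cv2.connectedComponentsWithStats(m)
    for i in range(1,N):
        if st[i,4]>=minA: print(n,st[i],ce[i].round(1),wz(c,*ce[i],z).round(4))
def look(name):
    c=camera('wrist');save(c,name)
    masks(c,'green',(40,120,60),(80,255,255),.010);masks(c,'red',(0,150,60),(6,255,255),.140);masks(c,'orange',(7,140,80),(20,255,255),.084)
    return c
E
python3 -c "
from h import *
look('w1.png');print(state()['position'])"
```

```text
green [ 333  130   49   53 1950] [356.7 156. ] [ 0.4685 -0.0875  0.01  ]
red [239 180  23  31 433] [249.4 197.1] [ 0.4625 -0.2234  0.14  ]
orange [428 136  42  27 594] [448.5 149.1] [0.4495 0.0051 0.084 ]
orange [473 167  17  19 170] [481.3 175.9] [0.4867 0.0644 0.084 ]
orange [170 175   9   7  42] [174.  178.5] [ 0.4544 -0.3029  0.084 ]
orange [  0 198   5  25  92] [  1.5 211. ] [ 0.469  -0.5854  0.084 ]
[ 0.46117388 -0.22366155  0.23061401]
```

View pics/w1.png

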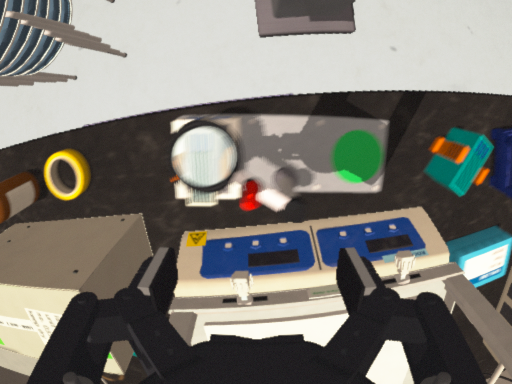

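The wrist view, slightly blurred by motion, shows the lens at (205,155), the knob at (249,195), the post at (280,185) and the pad at (357,156). I'll settle and measure the knob again.

Call:
move_arm([
  [85, 0, 0, 0, 0],
  [85, 0, 0, 0, 0],
  [85, 0, 0, 0, 0],
])

```text
time_s: 2.45
position: [0.46, -0.215, 0.2311]
eef_rot: [[-0.995, 0.102, -0.0], [0.102, 0.995, 0.0], [0.0, 0.0, -1.0]]
contact_force: [-0.6, -0.0, -0.1]
finger_gap: 0.085
gripper_force: 0.0
```

```bash
python3 -c "
from h import *
c=look('w2.png');print(state()['position'])
for u,v in((205,155),):print(wz(c,u,v,.108))
g=cv2.cvtColor(c['img'],cv2.COLOR_RGB2GRAY)
print(cv2.HoughCircles(cv2.medianBlur(g,3),cv2.HOUGH_GRADIENT,1,60,param1=100,param2=25,minRadius=25,maxRadius=42))
"
```

```text
green [ 332  129   51   53 2077] [357.1 155.5] [ 0.4676 -0.0838  0.01  ]
red [243 179  18  31 429] [251.6 194.3] [ 0.4601 -0.2183  0.14  ]
orange [430 136  39  27 534] [448.9 149. ] [0.449  0.0088 0.084 ]
orange [473 167  16  18 154] [480.8 175.6] [0.4856 0.0667 0.084 ]
orange [  0 198   4  24  78] [  1.3 210.5] [ 0.469  -0.5828  0.084 ]
[ 0.46007151 -0.21491502  0.23130231]
[ 0.42905122 -0.2584521   0.108     ]
[[[203.5 155.5  29.5]
  [ 50.5 178.5  26.4]]]
```

Call:
move_arm([
  [85, 0, -3.5, 20, 0],
  [85, 0, 0, 30, 0],
  [85, 0, 0, 30, 0],
  [70, 0, 0, 22, 0],
  [50, 0, 0, 11, 0],
  [20, 0, 0, 0, 0],
  [8, 0, 0, 0, 0],
  [8, 0, 0, 0, 0],
  [8, 0, 0, 0, 0],
  [8, 0, 0, 0, 0],
], force=30)

```text
time_s: 3.5
position: [0.4612, -0.2195, 0.1203]
eef_rot: [[-0.995, 0.104, 0.003], [0.104, 0.995, -0.0], [-0.003, 0.0, -1.0]]
contact_force: [0.8, 5.0, 5.2]
finger_gap: 0.0128
gripper_force: 29.8
```

Call:
move_arm([
  [8, 5.9, 4.7, 0, 0],
  [8, 5.1, 5.6, 0, 0],
  [8, 4.2, 6.3, 0, 0],
  [8, 3.1, 6.9, 0, 0],
  [8, 2.0, 7.3, 0, 0],
  [8, 0.8, 7.5, 0, 0],
  [8, -0.3, 7.5, 0, 0],
  [8, 0, 0, 0, 0],
  [8, 0, 0, 0, 0],
])

```text
time_s: 4.4
position: [0.4418, -0.1728, 0.1198]
eef_rot: [[-0.995, 0.103, -0.006], [0.103, 0.995, -0.002], [0.006, -0.003, -1.0]]
contact_force: [-11.9, 0.3, 12.5]
finger_gap: 0.0128
gripper_force: 31.5
```

Call:
move_arm([
  [8, -1.0, 7.4, -1, 0],
  [8, -2.2, 7.1, 0, 0],
  [8, -3.7, 6.5, 0, 0],
  [8, -4.7, 5.9, 0, 0],
  [8, -5.6, 5.1, 0, 0],
  [8, -6.3, 4.1, 0, 0],
  [8, -6.9, 3.1, 0, 0],
  [8, 0, 0, 0, 0],
  [8, 0, 0, 0, 0],
])

```text
time_s: 5.3
position: [0.4779, -0.1365, 0.1197]
eef_rot: [[-0.995, 0.104, -0.001], [0.104, 0.995, -0.001], [0.001, -0.001, -1.0]]
contact_force: [-3.0, -0.4, 4.7]
finger_gap: 0.013
gripper_force: 30.8
```

```bash
python3 -c "
from h import *
c=look('w3.png');b=camera('top');save(b,'t3.png');a=camera('scene')
s=cv2.resize(a['img'][205:275,200:300],None,fx=5,fy=5,interpolation=cv2.INTER_CUBIC)
t=cv2.resize(b['img'][200:250,240:340],None,fx=5,fy=5,interpolation=cv2.INTER_CUBIC)
cv2.imwrite('pics/c3.png',np.vstack([t,s])[:,:,::-1])
"
```

```text
green [276 131  58  56 937] [296.6 150.2] [ 0.4483 -0.0978  0.01  ]
red [ 242  227   30   59 1419] [256.4 257.3] [ 0.4704 -0.135   0.14  ]
orange [ 424  139   58   43 1161] [452.7 159.3] [0.4471 0.0086 0.084 ]
orange [ 93 165  34  48 849] [108.7 189. ] [ 0.4444 -0.2345  0.084 ]
orange [ 40 176  19  36 446] [ 48.9 193.7] [ 0.4422 -0.2913  0.084 ]
orange [486 185  23  27 296] [497.1 198.2] [0.4834 0.0642 0.084 ]
```

View pics/c3.png

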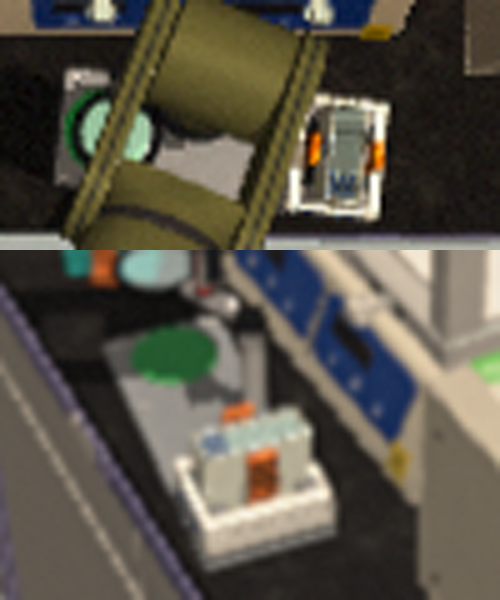

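The top crop shows the lens (118,130) over the pad, short by about 5° of swing (9 mm). The cassette's catches are at (315,150) and (377,155). I'll nudge further, then let go and rise.

Call:
move_arm([
  [8, -2.1, 0.7, 0, 0],
  [8, -2.1, 0.6, 0, 0],
  [8, 0, 0, 0, 0],
  [8, 0, 0, 0, 0],
  [30, 0, 0, 0, 0],
  [50, 0, 0, 0, 0],
  [60, 0, 0, -20, 0],
  [85, 0, 0, -40, 0],
  [85, 0, 0, -50, 0],
  [85, 0, 0, 0, 0],
])

```text
time_s: 6.45
position: [0.4865, -0.1365, 0.2377]
eef_rot: [[-0.995, 0.103, 0.014], [0.103, 0.995, -0.005], [-0.014, -0.004, -1.0]]
contact_force: [0.2, 0.5, 0.3]
finger_gap: 0.0849
gripper_force: 0.0
```

Call:
move_arm([
  [85, 3, -20, 0, 0],
  [85, 3, -35, 0, 0],
  [85, 3, -35, 0, 0],
  [85, 3, -25, 0, 0],
  [85, 0, 0, 0, 0],
  [85, 0, 0, 0, 0],
  [85, 0, 0, 0, 0],
])

```text
time_s: 7.15
position: [0.4588, -0.2475, 0.2289]
eef_rot: [[-0.995, 0.103, -0.0], [0.103, 0.995, 0.001], [0.0, 0.001, -1.0]]
contact_force: [-0.1, -0.0, -0.2]
finger_gap: 0.0849
gripper_force: 0.0
```

```bash
python3 -c "
from h import *
c=look('w4.png');b=camera('top');print(state()['position'])
t=cv2.resize(b['img'][205:248,240:330],None,fx=6,fy=6,interpolation=cv2.INTER_CUBIC)
cv2.imwrite('pics/c4.png',np.vstack([cv2.copyMakeBorder(t,0,0,0,0,0),cv2.resize(c['img'][90:240,100:420],(540,253))])[:,:,::-1])
"
```

```text
green [ 357  129   46   52 1563] [376.6 152.9] [ 0.4646 -0.0893  0.01  ]
green [  0 325  16  25 157] [  5.4 339.2] [ 0.8461 -0.9559  0.01  ]
green [109 340  26  23 386] [121.1 351.6] [ 0.812  -0.5558  0.01  ]
red [366 186  29  29 468] [379.8 200.3] [ 0.4757 -0.1388  0.14  ]
orange [449 136  39  27 509] [467.2 148.9] [0.4486 0.0038 0.084 ]
orange [202 145  14  33 304] [208.5 161.5] [ 0.4392 -0.2927  0.084 ]
orange [253 145   7  34 217] [256.  161.7] [ 0.4446 -0.2455  0.084 ]
orange [490 167  15  18 138] [497.5 175. ] [0.4856 0.0651 0.084 ]
orange [  0 180  17  44 508] [  7.6 204.1] [ 0.4589 -0.592   0.084 ]
orange [176 321  16  20 196] [183.3 329.3] [ 0.6646 -0.3687  0.084 ]
[ 0.45895735 -0.24736529  0.22913628]
```

View pics/c4.png

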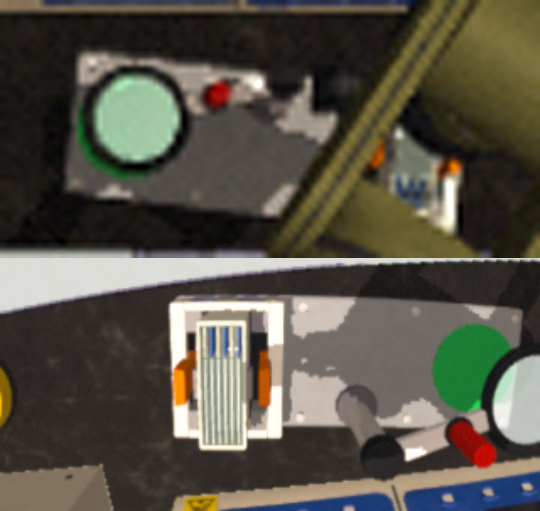

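The top crop shows the lens at (135,118), with the pad behind it slightly visible at lower left. The wrist crop shows the cassette at about (223,385) and its catches at (183,383) and (264,378). Next I compute both positions.

```bash
python3 -c "
from h import *
b=camera('top');c=camera('wrist')
print('lens',onz(b,240+135.5/6-.5,205+118.5/6-.5,.108),'knob',onz(b,240+218/6-.5,205+94/6-.5,.148))
f=lambda x,y,z:wz(c,100+.593*x,90+.593*(y-258),z).round(4)
for p in((197,320),(246,320),(246,448),(203,450)):print('cas',f(*p,.082))
for p in((172,299),(284,297),(281,437),(176,437)):print('dock',f(*p,.04))
for p in((259,350),(270,350),(270,403),(259,403)):print('L',f(*p,.084))
for p in((194,350),(194,403),(176,362),(176,403)):print('R',f(*p,.084))
C=cloud(b);m=cv2.inRange(b['img'],(0,0,0),(45,45,45))>0
g=cv2.medianBlur(cv2.resize(b['img'][205:248,240:330],None,fx=6,fy=6,interpolation=cv2.INTER_CUBIC)[:,:,0],5)
print(cv2.HoughCircles(g,cv2.HOUGH_GRADIENT,1,200,param1=100,param2=15,minRadius=40,maxRadius=60))
"
```

```text
lens [ 0.46454638 -0.0832699   0.108     ] knob [ 0.47728626 -0.13385484  0.148     ]
cas [ 0.4061 -0.2801  0.082 ]
cas [ 0.4093 -0.2518  0.082 ]
cas [ 0.4879 -0.2606  0.082 ]
cas [ 0.4865 -0.2875  0.082 ]
dock [ 0.3943 -0.301   0.04  ]
dock [ 0.4015 -0.2273  0.04  ]
dock [ 0.4984 -0.2384  0.04  ]
dock [ 0.4908 -0.3125  0.04  ]
L [ 0.4274 -0.2461  0.084 ]
L [ 0.428  -0.2398  0.084 ]
L [ 0.4599 -0.2429  0.084 ]
L [ 0.4593 -0.2495  0.084 ]
R [ 0.4232 -0.2838  0.084 ]
R [ 0.4552 -0.2883  0.084 ]
R [ 0.4291 -0.2955  0.084 ]
R [ 0.454  -0.2992  0.084 ]
[[[136.5 118.5  42.9]
  [391.5 190.5  52.7]]]
```

The lens is about 3 mm off the pad centre, so that step is met. The cassette centre is about (0.4465,-0.2715), and its width (28 mm), length (80 mm) and 58 mm catch span all check. I'm descending now.

Call:
move_arm([
  [85, 5, -13, 20, 0],
  [85, 5, -12, 30, 0],
  [85, 0, 0, 35, 0],
  [85, 0, 0, 35, 0],
  [85, 0, 0, 25, 0],
  [85, 0, 0, 20, 0],
  [85, 0, 0, 12, 0],
  [85, 0, 0, 0, 0],
  [85, 0, 0, 0, 0],
], force=30)

```text
time_s: 8.25
position: [0.4468, -0.2723, 0.0531]
eef_rot: [[-0.995, 0.103, 0.001], [0.103, 0.995, -0.001], [-0.001, -0.001, -1.0]]
contact_force: [-0.5, 0.7, 0.5]
finger_gap: 0.0852
gripper_force: 0.0
```

Call:
move_arm([
  [70, 0, 0, 0, 0],
  [62, 0, 0, 0, 0],
  [56, 0, 0, 0, 0],
  [50, 0, 0, 0, 0],
  [45, 0, 0, 0, 0],
  [38, 0, 0, 0, 0],
  [38, 0, 0, 0, 0],
  [38, 0, 0, 0, 0],
], force=30)

```text
time_s: 9.05
position: [0.4473, -0.2724, 0.0547]
eef_rot: [[-0.995, 0.104, 0.002], [0.104, 0.995, -0.0], [-0.002, -0.0, -1.0]]
contact_force: [-1.8, 4.3, 11.5]
finger_gap: 0.04
gripper_force: 30.7
```

Call:
move_arm([
  [38, 0, 0, 0, 0],
  [38, 0, 0, -4, 0],
  [38, 0, 0, -6, 0],
  [38, 0, 0, -8, 0],
  [38, 0, 0, -8, 0],
  [38, 0, 0, 0, 0],
  [38, 0, 0, 0, 0],
])

```text
time_s: 9.75
position: [0.4461, -0.2722, 0.0786]
eef_rot: [[-0.995, 0.104, -0.0], [0.104, 0.995, -0.0], [0.0, -0.0, -1.0]]
contact_force: [0.0, 0.4, -2.0]
finger_gap: 0.0401
gripper_force: 31.1
```

```bash
python3 -c "
from h import *
a=camera('scene');c=camera('wrist')
s=cv2.resize(a['img'][195:275,205:305],(600,480),interpolation=cv2.INTER_CUBIC)
cv2.imwrite('pics/c5.png',s[:,:,::-1]);print(state()['contact_force'])
"
```

```text
[ 0.69587464 -0.66002435 -1.91409913]
```

View pics/c5.png

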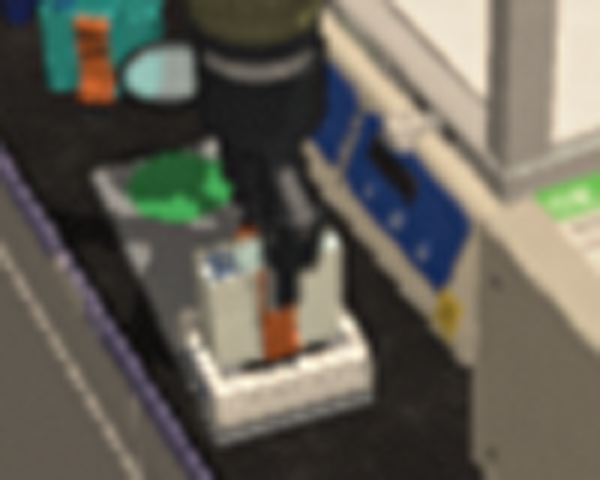

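The cassette rises in the fingers, with the catch at (280,330) pinched and about 1.6 N carried, which matches its weight. I'm lifting it to 10 cm.

Call:
move_arm([
  [38, 0, 0, -8, 0],
  [38, 0, 0, -14, 0],
  [38, 0, 0, -16, 0],
  [38, 0, 0, -16, 0],
  [38, 0, 0, -14, 0],
  [38, 0, 0, -8, 0],
  [38, 0, 0, 0, 0],
  [38, 0, 0, 0, 0],
  [38, 0, 0, 0, 0],
  [38, 0, 0, 0, 0],
])

```text
time_s: 10.85
position: [0.4456, -0.2717, 0.1533]
eef_rot: [[-0.995, 0.104, -0.002], [0.104, 0.995, 0.001], [0.002, 0.001, -1.0]]
contact_force: [-0.7, -0.3, -1.7]
finger_gap: 0.0397
gripper_force: 31.2
```

```bash
python3 -c "
from h import *
a=camera('scene');b=camera('top')
s=cv2.resize(a['img'][195:275,205:305],(600,480),interpolation=cv2.INTER_CUBIC)
t=cv2.resize(b['img'][205:248,240:330],(240,115))
s[:115,360:]=t
cv2.imwrite('pics/c6.png',s[:,:,::-1]);st=state();print(st['position'],st['contact_force'],st['finger_gap'],st['gripper_force'])
"
```

```text
[ 0.44580571 -0.27187467  0.15354735] [-0.33070141 -0.27568768 -2.14306313] 0.039465808011003675 31.152420043945312
```

View pics/c6.png

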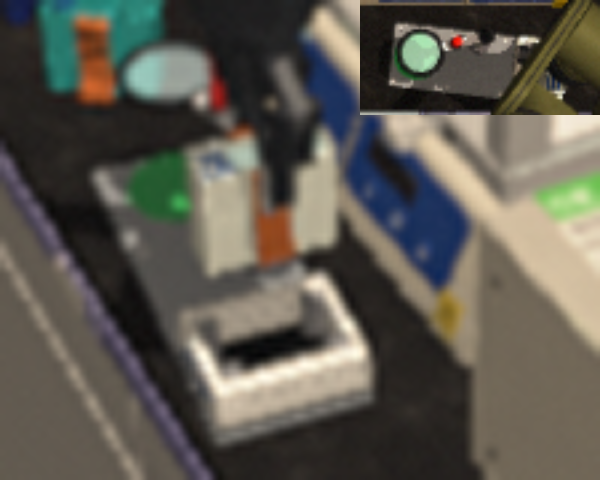

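The cassette, at about (265,200), hangs upright above the empty dock, and the inset shows the lens over the pad at (420,50). I'm handing in.

```bash
python3 -c "
from rig import *
print(job_done())"
```

```text
the job is handed in; nothing more can be done
None
```

I handed the job in with the lens about 3 mm from the green pad's centre, and the cassette held upright by its pinched catches about 10 cm above its seat; the judge's verdict was not shown.

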